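# Reseat a tea caddy's inner lid and take the cap off alone

### The job

The press-in inner lid of the open tea caddy has come away stuck inside the caddy's cap: pick up the cap with the inner lid in it, lower the two together onto the caddy where it stands and press straight down until they are fully home and the inner lid has snapped into the neck. Then lift the cap off alone, leaving the inner lid seated so that the caddy stays shut, and finish still holding the cap level, about 8 cm above the caddy, for me to take and wash: do not put it down or let go. The inner lid must never fall out or lie loose, and the mug, honey jar and teaspoon stay where they are.

Things in the scene. Friction and masses are not known exactly. Their poses are not given: they have to be found in the camera images.
- caddy: Open round steel tea caddy, loose, 0.75 kg. Origin: centre of underside; z up its axis. Body 74 mm diameter, 70 mm high; on it a straight neck, 62 mm outside, 56 mm inside, its open rim 95 mm above the origin. A grey sprung sealing lip inside the neck: the inner lid must be pushed past it with about 10 to 15 N to snap in, and as much pulls it out; the lids' own weight does not push it in.
- cap: Steel cap (outer lid), 74 mm, knob up on the worktop, inner lid inside; 0.11 kg. Origin: centre of skirt's lower edge. Skirt bore 69 mm, 28 mm deep; flat top at 33 mm; wooden knob in its middle, the head 24 mm thick from 43 to 60 mm, top 63 mm, stem 17 mm. A light lip holds the inner lid; 4 to 5 N parts them. Home with the inner lid under it, its origin is 72 mm above the caddy's (2 mm seam left).
- inner_lid: Steel press-in inner lid, 67 mm across, 19 mm high, 0.05 kg, at first hidden in the cap, its origin 9 mm above the cap's. Origin: centre of underside. Below its flange (from 14 mm up) a plug 49 mm thick with a 55 mm rounded bead at its foot enters the neck. Seated, the flange lies on the neck's rim, origin 81 mm above the caddy's; before it snaps past the lip it stops about 7 mm higher.
- mug: White mug with grey dots, 82 x 114 x 91 mm, a bystander behind the work. Origin: centre of its underside.
- honey_jar: Glass honey jar with screw lid, 65 mm diameter, 100 mm high, a bystander behind the work. Origin: centre of its underside.
- teaspoon: Steel teaspoon lying on the worktop behind the work, 130 x 26 x 11 mm, a bystander. Origin: centre of its underside.
There are look-alikes about, which are no part of the job. What is shaped like the cap but orange or turquoise is not meant.

How it is judged (in metres and radians):
On the way:
1. cap and inner lid are both fully home on the caddy, the inner lid snapped into the neck (z of inner_lid in the frame of caddy between 0.078 and 0.0835 m and horizontal distance between inner_lid and caddy below 0.004 m and angle between the z axis of inner_lid and the z axis of caddy, either way round below 0.06 rad and z of cap in the frame of caddy below 0.0745 m and horizontal distance between cap and caddy below 0.005 m and angle between caddy's own z axis and vertical below 0.06 rad and distance of caddy from where it was at the start of the episode below 0.04 m), for 0.2 s.
At the end, for the whole second after the job is handed in: Inner lid seated in the caddy (depth within 2.5 mm, centred within 4 mm, level within 0.06 rad), caddy upright within 40 mm of its start; gripper alone holds the cap still, level within 0.2 rad, lower edge 40 mm or more above the neck's rim, within 150 mm of the caddy's axis in plan (z of inner_lid in the frame of caddy between 0.078 and 0.0835 m and horizontal distance between inner_lid and caddy below 0.004 m and angle between the z axis of inner_lid and the z axis of caddy, either way round below 0.06 rad and angle between caddy's own z axis and vertical below 0.06 rad and distance of caddy from where it was at the start of the episode below 0.04 m and z of cap in the frame of caddy above 0.135 m and angle between cap's own z axis and vertical below 0.2 rad and horizontal distance between cap and caddy below 0.15 m and contact force between cap and the fingers above 1 N and contact force between cap and caddy below 0.05 N and contact force between cap and inner_lid below 0.05 N and contact force between each of inner_lid, caddy and the arm below 0.05 N and contact force between each of caddy, inner_lid and the fingers below 0.05 N and linear speed of cap below 0.03 m/s and linear speed of each of inner_lid, caddy below 0.02 m/s); the arm keeps its last pose, push and grip.
It fails at once if the inner lid is loose: more than 10 mm out of its place in the cap and more than 12 mm out of its seat in the caddy ((z of inner_lid in the frame of cap below -0.001 m or horizontal distance between inner_lid and cap above 0.012 m) and (z of inner_lid in the frame of caddy above 0.093 m or horizontal distance between inner_lid and caddy above 0.012 m)).
It fails at once if the caddy is knocked over (angle between caddy's own z axis and vertical above 0.35 rad).
It fails at once if mug, honey jar or teaspoon is moved more than 30 mm (distance of any of mug, honey_jar, teaspoon from where it was at the start of the episode above 0.03 m).
It also fails if it takes over 51 s, if anything falls off the work surface, if the arm or the gripper's body presses on something with over 40 N, if the wrist force passes 120 N, or if a joint passes its speed limit or range.

### The arm

A 6-joint arm with a two-finger parallel gripper is mounted at the origin on a cart in front of the work surface, level with it; the furniture and walls round the work are solid. World frame = base frame: x ahead of the robot, y to its left, z up, the work surface at z = 0. Lengths are in m, angles in degrees, forces in N, time in s.
With the tool pointing down it reaches from about 0.275 to 0.75 m from the base axis. Payload 10.2 kg.
Tool frame: the origin (TCP) lies between the finger pads; the fingertips stand 17 mm ahead of it and the grasp point (between the pads) lies 2 mm behind it; z points along the fingers, y is the line along which they close (so a half turn about z gives the same grasp; the last joint's range is limited). The gripper opens to 85 mm and grips with 20 to 120 N. Pads are 22 mm wide; open, the fingers measure 114 mm over their backs; the gripper's body (76 mm by 85 mm) begins 54 mm behind the grasp point. The pads swing forward as they close: fully open they stand 13 mm farther back than shut.
Start: joints at [60.94, 17.928, 85.812, -0, 76.261, -12.8], TCP at [0.147, 0.504, 0.228] pointing down, gripper open.
Joint ranges: [-168.41, 168.41], [-55.51, 124.54], [10.69, 146.95], [-70.63, 250.63], [1, 178], [-165.06, 165.06]. Speed limits (degrees/s): [136.94, 136.94, 172.46, 180, 180, 180].

### API

Orientations are given as [roll, pitch, yaw] about the fixed x, y, z axes, in that order (R = Rz(yaw) Ry(pitch) Rx(roll)).
In Python, from plant import get_obs, read_camera, order gives the robot as it stands.
- The arm moves only by the tool step_arm, never from a script. Its argument "moves" is a list of rows, each an object with "twist": the turn, a rotation vector about the world's x, y, z in rad, a list of three; "travel": the shift along the world's x, y, z in cm, a list of three; "jaw": the finger opening in cm, from 0 to 8.54. A call has 1 to 10 rows; each row shifts and turns the commanded pose from where the row before left it; what a row does not reach is not made up. A row lasts 1/8 s, in which the tool goes at most 62.5 mm and 10.7 degrees, less where a joint would pass 70% of its speed; a pose out of reach is approached as far as the arm can. A call with a gripper value outside its range is refused whole. The fingers move at their own pace and stop on an object; the grip force is fixed at half the most. Time passes only in rows, so rows that do not move let the fingers close. It gives the time, the measured TCP pose, the force, the opening and the grip force at its end, in the units of the state.
- get_obs(): the state, without advancing time (a new reading comes with each control period).
- read_camera(name): name is "scene" or "top" or "wrist"; returns a dict with "frame" (400x640x3 uint8, blue, green, red), "mtx" (3x3 intrinsics, pixels), "distortion" ([k1, k2, p1, p2, k3] as OpenCV has them; the pictures are not rectified), "world_from_camera" (4x4, takes a point from camera to world coordinates). Camera axes: x right, y down, z forward; pixel columns grow to the right and rows downward; lengths in m; the calibration is good to about 2 mm. A picture is of the moment at which its call begins. There is no depth.
- order.hand_in(): hands the job in; it is judged then, once.
The state is a dict: "time_s": time; "joint_pos": joint angles; "qd": joint speeds; "joint_efforts": joint torques, N m; "ee_pos": TCP position; "tcp_rot": TCP orientation; "wrist_force": force on the tool from outside, world axes, zero at the start; "wrist_torque": the same for the moment, N m; "gripper_width": opening from 0.0 (shut) to 1.0 (fully open); "grip_force": force on a finger pad.
Only numpy, scipy, OpenCV 4.12 (cv2) and the standard library are available. Lean on these libraries where they do the work, as an engineer would, in place of code of your own. Each camera call takes 0.05 s, during which the arm holds its last target. There are 200 camera calls.

## Working session

There is one attempt and no reset: what is moved stays moved. The work goes in short steps, Python scripts to look and compute and a tool call to move; the robot and the scene stay as the last step left them, time stands still between calls to the robot, and variables do not carry over. Pictures are saved under pics/ and viewed, at most 10 in all, crops included, and the job is handed in when it is done.

Besides the shell and the picture viewer there is one more tool, called after "Call:" as name([rows], argument=value, ...), one row to a line, values as JSON. step_arm: Moves the arm, as the interface text tells. Its arguments: {"type":"object","properties":{"moves":{"type":"array","items":{"type":"object","properties":{"twist":{"type":"array","items":{"type":"number"}},"travel":{"type":"array","items":{"type":"number"}},"jaw":{"type":"number"}}}}},"required":["moves"]}

```bash
mkdir -p pics; cat > h.py <<'E'
import numpy as np,cv2,pickle
from plant import get_obs,read_camera,order
def snap(n,f):
    c=read_camera(n); cv2.imwrite('pics/'+f+'.png',c['frame']); pickle.dump(c,open('pics/'+f+'.pkl','wb')); return c
def load(f): return pickle.load(open('pics/'+f+'.pkl','rb'))
def ray(c,uv):
    p=cv2.undistortPoints(np.array([[uv]],float),np.array(c['mtx']),np.array(c['distortion']))[0,0]
    T=np.array(c['world_from_camera']); return T[:3,3],T[:3,:3]@np.array([p[0],p[1],1])
def at(c,uv,z):
    o,d=ray(c,uv); return o+d*(z-o[2])/d[2]
def proj(c,P):
    T=np.linalg.inv(np.array(c['world_from_camera'])); r=cv2.Rodrigues(T[:3,:3])[0]
    return cv2.projectPoints(np.array(P,float).reshape(-1,3),r,T[:3,3],np.array(c['mtx']),np.array(c['distortion']))[0][:,0]
def circ(x,y,z,r,n=60):
    a=np.linspace(0,2*np.pi,n); return np.c_[x+r*np.cos(a),y+r*np.sin(a),0*a+z]
E
python3 - <<'E'
from h import *
for n in ('top','scene'):
    c=snap(n,n+'0'); print(n,np.array(c['world_from_camera']).round(3).tolist())
print(get_obs())
E
```

```text
top [[-0.011, -0.993, 0.12, 0.42], [-1.0, 0.008, -0.023, 0.095], [0.022, -0.121, -0.992, 1.034], [0.0, 0.0, 0.0, 1.0]]
scene [[0.424, -0.655, 0.625, 0.011], [-0.905, -0.291, 0.31, -0.164], [-0.021, -0.697, -0.717, 0.648], [0.0, 0.0, 0.0, 1.0]]
{'time_s': 0.1, 'joint_pos': array([ 6.09406710e+01,  1.79539339e+01,  8.58497187e+01, -1.08220236e-03,
        7.62596502e+01, -1.27989068e+01]), 'qd': array([ 0.06107331, -0.00711223, -0.0503383 , -0.01306532,  0.11042696,
        0.0026638 ]), 'joint_efforts': array([ 2.20851121e-03, -4.12903440e+01, -2.60144019e+01, -2.02455308e-04,
        3.03422472e-03, -2.81279290e-05]), 'ee_pos': array([0.14689464, 0.50379003, 0.22721247]), 'tcp_rot': array([-1.79938037e+02, -1.29986074e-02,  1.63739828e+02]), 'wrist_force': array([ 1.0851689 , -0.27370175,  0.47621881]), 'wrist_torque': array([ 0.01143653,  0.03237767, -0.02629551]), 'grip_force': 0.0, 'gripper_width': 0.9982816098715179}
```

View pics/top0.png

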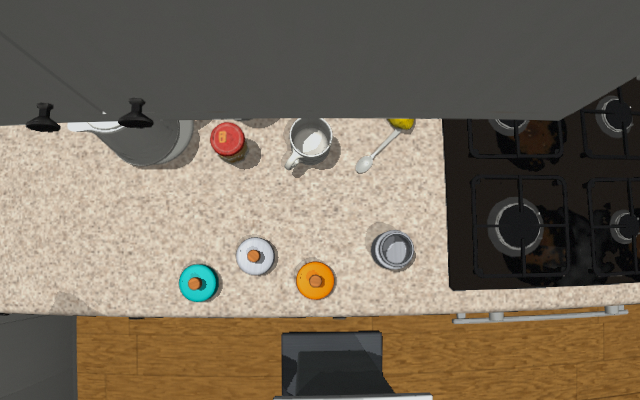

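View pics/scene0.png

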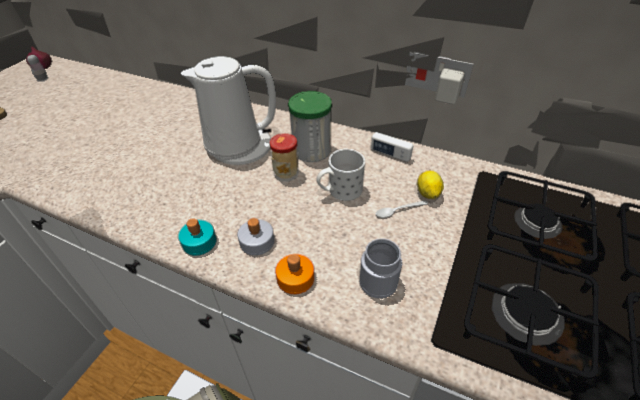

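```bash
cat > m.py <<'E'
from h import *
from scipy.optimize import minimize
def hull(c,x,y,rings):
    m=np.zeros((1600,2560),np.uint8)
    for (z1,r1),(z2,r2) in zip(rings[:-1],rings[1:]):
        p=proj(c,np.r_[circ(x,y,z1,r1),circ(x,y,z2,r2)])
        cv2.fillConvexPoly(m,cv2.convexHull((p*4+1.5).round().astype(np.int32)),255)
    return cv2.resize(m,(640,400),interpolation=cv2.INTER_AREA)/255.
C=[load('top0'),load('scene0')]
obj={'cap':(((255,256),(256,236)),[(0,.037),(.033,.037)],(.4,.15)),
 'caddy':(((394,250),(380,270)),[(0,.037),(.07,.037),(.0701,.031),(.095,.031)],(.4,-.1))}
tiles=[]
for n,(ctr,rings,g) in obj.items():
    ms=[]
    for c,(u,v) in zip(C,ctr):
        f=c['frame'].astype(int); r=f[...,2]-f[...,0]
        m=(r<9).astype(np.uint8)
        if n=='cap': # include knob
            m|=(r>60).astype(np.uint8)
        k=np.zeros_like(m); R=36
        k[v-R:v+R,u-R:u+R]=m[v-R:v+R,u-R:u+R]
        k=cv2.morphologyEx(k,cv2.MORPH_OPEN,np.ones((3,3)));k=cv2.morphologyEx(k,cv2.MORPH_CLOSE,np.ones((5,5)))
        _,L,_,_=cv2.connectedComponentsWithStats(k); k=(L==L[v,u])*1.
        ms.append(k)
    rr=rings+([(.0331,.0085),(.043,.0085),(.0431,.012),(.063,.012)] if n=='cap' else [])
    g=at(C[0],ctr[0],.04)[:2]
    for sel in ([0],[1],[0,1]):
        cost=lambda p:sum(np.abs(hull(C[i],*p,rr)-ms[i]).sum() for i in sel)
        s=minimize(cost,g,method='Nelder-Mead',options=dict(initial_simplex=[g,g+[.01,0],g+[0,.01]],xatol=1e-4,fatol=.5))
        print(n,sel,s.x.round(4),s.fun,[m.sum() for m in ms])
    for i in (0,1):
        f=C[i]['frame'].copy();u,v=ctr[i]
        h=(hull(C[i],*s.x,rr)>.5).astype(np.uint8)
        t=f[v-45:v+45,u-45:u+45]; big=cv2.resize(t,(360,360),interpolation=cv2.INTER_CUBIC)
        for mm,col in ((h,(0,255,0)),(ms[i].astype(np.uint8),(0,0,255))):
            cs,_=cv2.findContours(cv2.resize(mm[v-45:v+45,u-45:u+45],(360,360),interpolation=0),0,2); cv2.drawContours(big,cs,-1,col,1)
        tiles.append(cv2.resize(big,(300,300)))
cv2.imwrite('pics/fit.png',np.vstack([np.hstack(tiles[:2]),np.hstack(tiles[2:])]))
E
python3 m.py
```

```text
cap [0] [0.4329 0.1906] 42.8 [np.float64(1160.0), np.float64(1016.0)]
cap [1] [0.4332 0.1887] 150.7019607843137 [np.float64(1160.0), np.float64(1016.0)]
cap [0, 1] [0.4329 0.1902] 203.13725490196077 [np.float64(1160.0), np.float64(1016.0)]
caddy [0] [ 0.4418 -0.074 ] 58.803921568627445 [np.float64(1333.0), np.float64(2049.0)]
caddy [1] [ 0.4425 -0.0751] 121.91764705882353 [np.float64(1333.0), np.float64(2049.0)]
caddy [0, 1] [ 0.4422 -0.0746] 186.6235294117647 [np.float64(1333.0), np.float64(2049.0)]
```

View pics/fit.png

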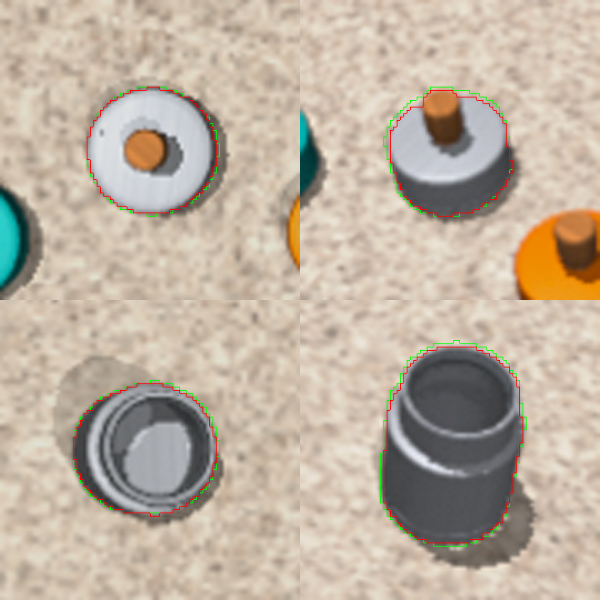

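Call:
step_arm([
  {"travel": [2.9, -3.1, -0.4], "jaw": 8.5},
  {"travel": [2.9, -3.1, -0.6], "jaw": 8.5},
  {"travel": [2.9, -3.1, -0.6], "jaw": 8.5},
  {"travel": [2.9, -3.2, -0.6], "jaw": 8.5},
  {"travel": [2.9, -3.2, -0.6], "jaw": 8.5},
  {"travel": [2.9, -3.2, -0.6], "jaw": 8.5},
  {"travel": [2.9, -3.2, -0.6], "jaw": 8.5},
  {"travel": [2.9, -3.1, -0.6], "jaw": 8.5},
  {"travel": [2.7, -3.1, -0.6], "jaw": 8.5},
  {"travel": [2.6, -3.1, -0.6], "jaw": 8.5},
])

```text
$.moves[0]: bad value
```

Call:
step_arm([
  {"travel": [0, 0, 0], "jaw": 8.5},
  {"travel": [0, 0, 0], "jaw": 8.5},
])

```text
$.moves[0]: bad value
```

```bash
python3 - <<'E'
from h import *
c=snap('wrist','w1'); print(np.array(c['world_from_camera']).round(3).tolist())
o=get_obs(); print(o['ee_pos'],o['tcp_rot'],o['time_s'],o['joint_pos'],o['wrist_force'])
f=c['frame']
for z,r in ((.06,.012),(.033,.037),(0,.037)):
    cv2.polylines(f,[proj(c,circ(.4329,.1902,z,r)).round().astype(np.int32)],True,(0,255,0),1)
cv2.imwrite('pics/w1o.png',f)
E
```

```text
[[0.279, 0.92, 0.274, 0.078], [0.96, -0.267, -0.081, 0.525], [-0.001, 0.286, -0.958, 0.373], [0.0, 0.0, 0.0, 1.0]]
[0.146899   0.50384333 0.22727542] [-1.79946728e+02 -1.34601480e-02  1.63739318e+02] 0.15 [ 6.09419398e+01  1.79528576e+01  8.58416010e+01  1.36480646e-03
  7.62604719e+01 -1.27977096e+01] [-0.50323402 -0.6992671  -0.56026858]
```

View pics/w1o.png

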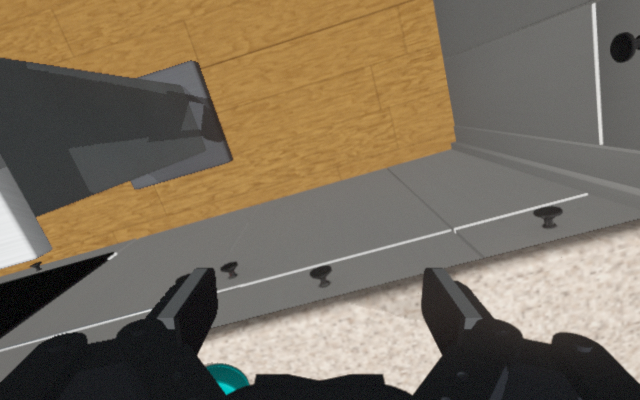

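The picture shows only the floor, the fingers and the edge of the turquoise cap at (228,378), because the moves were refused. Each row needs a twist as well.

Call:
step_arm([
  {"twist": [0, 0, 0], "travel": [2.9, -3.1, -0.4], "jaw": 8.5},
  {"twist": [0, 0, 0], "travel": [2.9, -3.1, -0.6], "jaw": 8.5},
  {"twist": [0, 0, 0], "travel": [2.9, -3.1, -0.6], "jaw": 8.5},
  {"twist": [0, 0, 0], "travel": [2.9, -3.2, -0.6], "jaw": 8.5},
  {"twist": [0, 0, 0], "travel": [2.9, -3.2, -0.6], "jaw": 8.5},
  {"twist": [0, 0, 0], "travel": [2.9, -3.2, -0.6], "jaw": 8.5},
  {"twist": [0, 0, 0], "travel": [2.9, -3.2, -0.6], "jaw": 8.5},
  {"twist": [0, 0, 0], "travel": [2.9, -3.1, -0.6], "jaw": 8.5},
  {"twist": [0, 0, 0], "travel": [2.7, -3.1, -0.6], "jaw": 8.5},
  {"twist": [0, 0, 0], "travel": [2.6, -3.1, -0.6], "jaw": 8.5},
])

```text
time_s: 1.4
ee_pos: [0.4327, 0.1888, 0.1694]
tcp_rot: [-180.0, -0.0, 163.7]
wrist_force: [0.4, -0.3, 0.1]
gripper_width: 0.995
grip_force: 0.0
```

Call:
step_arm([
  {"twist": [0, 0, 0], "travel": [0, 0, 0], "jaw": 8.5},
  {"twist": [0, 0, 0], "travel": [0, 0, 0], "jaw": 8.5},
])

```text
time_s: 1.65
ee_pos: [0.4316, 0.1903, 0.1696]
tcp_rot: [-180.0, -0.0, 163.7]
wrist_force: [-0.2, -0.7, 1.1]
gripper_width: 0.993
grip_force: 0.0
```

```bash
python3 - <<'E'
from h import *
c=snap('wrist','w2')
o=get_obs(); print(o['ee_pos'],o['tcp_rot'],o['time_s'],o['joint_pos'],o['wrist_force'])
f=c['frame']
for z,r in ((.06,.012),(.033,.037),(0,.037)):
    cv2.polylines(f,[proj(c,circ(.4329,.1902,z,r)).round().astype(np.int32)],True,(0,255,0),1)
cv2.imwrite('pics/w2o.png',f)
E
```

```text
[0.4314696  0.19062079 0.1697669 ] [ 1.79994233e+02 -1.52125022e-02  1.63783502e+02] 1.7 [ 9.55517549e+00  1.45180631e+01  9.95169791e+01  1.29277152e-02
  6.59761502e+01 -6.42335901e+01] [0.17743859 0.36986924 0.31992504]
```

View pics/w2o.png

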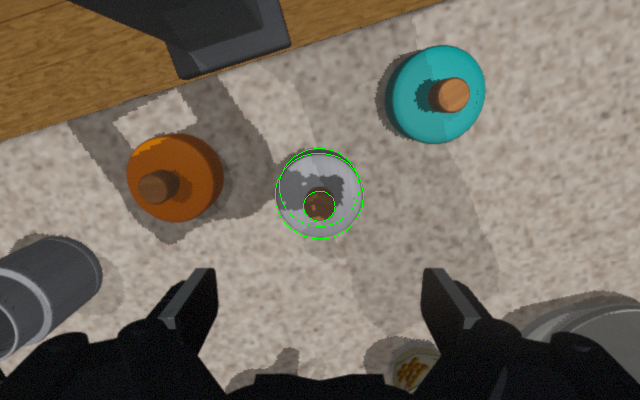

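The wrist view shows the grey cap at (319,195) and its knob at (319,206), and both match the projected model. I'll go down and grip.

Call:
step_arm([
  {"twist": [0, 0, 0], "travel": [0.15, -0.03, -1.7], "jaw": 8.5},
  {"twist": [0, 0, 0], "travel": [0, 0, -2.5], "jaw": 8.5},
  {"twist": [0, 0, 0], "travel": [0, 0, -2.5], "jaw": 8.5},
  {"twist": [0, 0, 0], "travel": [0, 0, -2.5], "jaw": 8.5},
  {"twist": [0, 0, 0], "travel": [0, 0, -1.5], "jaw": 8.5},
  {"twist": [0, 0, 0], "travel": [0, 0, -0.95], "jaw": 8.5},
  {"twist": [0, 0, 0], "travel": [0, 0, 0], "jaw": 8.5},
  {"twist": [0, 0, 0], "travel": [0, 0, 0], "jaw": 8.5},
])

```text
time_s: 2.7
ee_pos: [0.4339, 0.1898, 0.0538]
tcp_rot: [180.0, 0.1, 163.7]
wrist_force: [0.6, 0.3, -0.1]
gripper_width: 0.995
grip_force: 0.0
```

Call:
step_arm([
  {"twist": [0, 0, 0], "travel": [0, 0, 0], "jaw": 3.5},
  {"twist": [0, 0, 0], "travel": [0, 0, 0], "jaw": 3.0},
  {"twist": [0, 0, 0], "travel": [0, 0, 0], "jaw": 2.6},
  {"twist": [0, 0, 0], "travel": [0, 0, 0], "jaw": 2.2},
  {"twist": [0, 0, 0], "travel": [0, 0, 0], "jaw": 1.5},
  {"twist": [0, 0, 0], "travel": [0, 0, 0], "jaw": 1.5},
  {"twist": [0, 0, 0], "travel": [0, 0, 0], "jaw": 1.5},
  {"twist": [0, 0, 0], "travel": [0, 0, 0], "jaw": 1.5},
])

```text
time_s: 3.7
ee_pos: [0.4336, 0.1899, 0.0536]
tcp_rot: [180.0, 0.0, 163.7]
wrist_force: [-1.0, 0.9, 5.0]
gripper_width: 0.227
grip_force: 58.5
```

Call:
step_arm([
  {"twist": [0, 0, 0], "travel": [0, 0, 0.5], "jaw": 1.5},
  {"twist": [0, 0, 0], "travel": [0, 0, 1.5], "jaw": 1.5},
  {"twist": [0, 0, 0], "travel": [0, 0, 1.5], "jaw": 1.5},
  {"twist": [0, 0, 0], "travel": [0, 0, 1.5], "jaw": 1.5},
  {"twist": [0, 0, 0], "travel": [0, 0, 0.5], "jaw": 1.5},
  {"twist": [0, 0, 0], "travel": [0, 0, 0], "jaw": 1.5},
])

```text
time_s: 4.45
ee_pos: [0.4336, 0.1897, 0.1084]
tcp_rot: [180.0, 0.0, 163.7]
wrist_force: [0.4, -0.1, -2.4]
gripper_width: 0.227
grip_force: 58.9
```

```bash
python3 - <<'E'
from h import *
c=snap('scene','s3');t=snap('top','t3');w=snap('wrist','w3')
o=get_obs(); print(o['ee_pos'],o['tcp_rot'],o['wrist_force'],o['gripper_width'],o['grip_force'])
x,y,_=o['ee_pos']; z=o['ee_pos'][2]-.0537
ims=[]
for k in (c,t,w):
    u,v=proj(k,[[x,y,z+.03]])[0].astype(int); print(u,v)
    u=np.clip(u,50,590);v=np.clip(v,50,350)
    big=cv2.resize(k['frame'][v-50:v+50,u-50:u+50],(400,400),interpolation=cv2.INTER_CUBIC)
    o2=big.copy()
    for zz,r in ((0,.037),(.033,.037)):
        cv2.polylines(o2,[((proj(k,circ(x,y,z+zz,r))-[u-50,v-50])*4).round().astype(np.int32)],True,(0,255,0),1)
    ims.append(np.vstack([o2]))
cv2.imwrite('pics/s3o.png',cv2.resize(np.hstack(ims),(800,267)))
E
```

```text
[0.43323937 0.18964191 0.10772618] [-1.79974172e+02 -5.06397514e-02  1.63739030e+02] [ 0.22563003  0.10121765 -3.16462299] 0.23028072103479794 58.887148685753345
251 213
252 255
318 248
```

View pics/s3o.png

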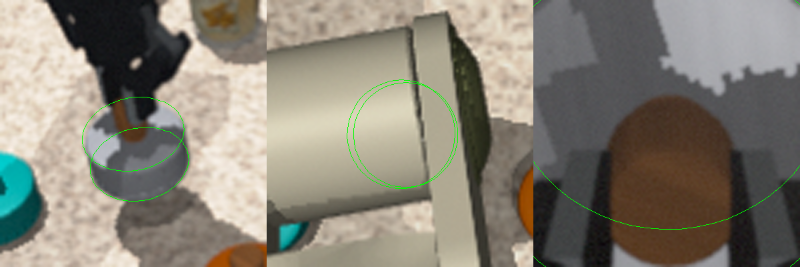

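The scene view shows the cap lifted level, matching the model outline around (135,150), and the wrist view shows its knob centred between the pads. Next I'll carry it over the caddy.

Call:
step_arm([
  {"twist": [0, 0, 0], "travel": [0, -0.5, 1.5], "jaw": 1.5},
  {"twist": [0, 0, 0], "travel": [0, -1.5, 2.0], "jaw": 1.5},
  {"twist": [0, 0, 0], "travel": [0, -2.5, 2.0], "jaw": 1.5},
  {"twist": [0, 0, 0], "travel": [0.2, -3.3, 1.5], "jaw": 1.5},
  {"twist": [0, 0, 0], "travel": [0.2, -3.8, 0.5], "jaw": 1.5},
  {"twist": [0, 0, 0], "travel": [0.2, -3.8, 0], "jaw": 1.5},
  {"twist": [0, 0, 0], "travel": [0.2, -3.8, 0], "jaw": 1.5},
  {"twist": [0, 0, 0], "travel": [0.2, -3.3, 0], "jaw": 1.5},
  {"twist": [0, 0, 0], "travel": [0, -2.5, 0], "jaw": 1.5},
  {"twist": [0, 0, 0], "travel": [0, -1.45, 0], "jaw": 1.5},
])

```text
time_s: 5.85
ee_pos: [0.4434, -0.076, 0.1838]
tcp_rot: [-180.0, 0.0, 163.7]
wrist_force: [0.3, -0.7, -1.3]
gripper_width: 0.235
grip_force: 59.0
```

Call:
step_arm([
  {"twist": [0, 0, 0], "travel": [0, 0, 0], "jaw": 1.5},
  {"twist": [0, 0, 0], "travel": [0, 0, 0], "jaw": 1.5},
  {"twist": [0, 0, 0], "travel": [0, 0, 0], "jaw": 1.5},
])

```text
time_s: 6.22
ee_pos: [0.4435, -0.0741, 0.1833]
tcp_rot: [180.0, -0.0, 163.8]
wrist_force: [0.8, 0.5, -1.2]
gripper_width: 0.228
grip_force: 59.0
```

```bash
python3 - <<'E'
from h import *
c=snap('scene','s4');w=snap('wrist','w4')
o=get_obs(); print(o['ee_pos'],o['tcp_rot'],o['wrist_force'],o['gripper_width'],o['grip_force'])
x,y,_=o['ee_pos']; x-=.0008; z=o['ee_pos'][2]-.0537
ims=[]
for k in (c,w):
    u,v=proj(k,[[x,y,z-.03]])[0].astype(int); print(u,v)
    u=np.clip(u,80,560);v=np.clip(v,80,320)
    big=cv2.resize(k['frame'][v-80:v+80,u-80:u+80],(480,480),interpolation=cv2.INTER_CUBIC)
    for X,Y,zz,r in ((x,y,z,.037),(x,y,z+.033,.037),(.4422,-.0746,.095,.031),(.4422,-.0746,.07,.037)):
        cv2.polylines(big,[((proj(k,circ(X,Y,zz,r))-[u-80,v-80]+.5)*3).round().astype(np.int32)],True,(0,255,0),1)
    ims.append(big)
cv2.imwrite('pics/s4o.png',cv2.resize(np.hstack(ims),(800,400)))
E
```

```text
[ 0.44350809 -0.07426934  0.18320196] [ 1.79997273e+02 -5.59479964e-03  1.63788307e+02] [-0.87113862 -0.65753348 -1.49471556] 0.22780798016236625 59.0443230047822
382 249
317 213
```

View pics/s4o.png

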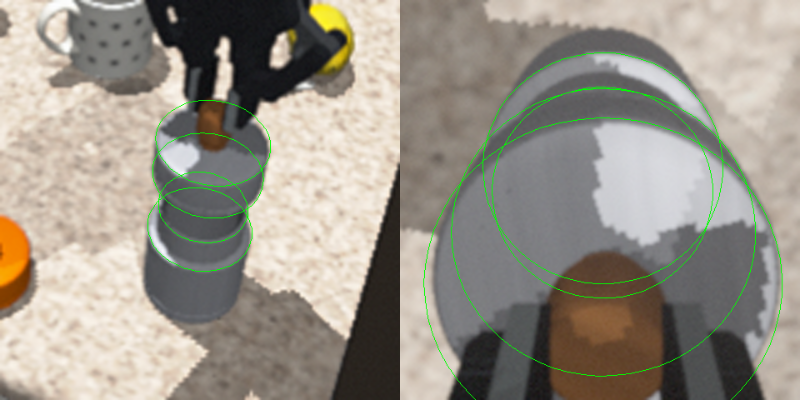

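```bash
cat > m2.py <<'E'
from h import *
from scipy.optimize import minimize
from scipy.spatial.transform import Rotation as Ro
W,S=load('w3'),load('s3')
tcp=np.array([.4333,.1897,.1078])
def sil(c,p):
    R=Ro.from_rotvec([p[3]/100,p[4]/100,0]).as_matrix()
    P=np.r_[circ(0,0,0,.037),circ(0,0,.033,.037)]@R.T+np.array(p[:3])/1000
    P+=tcp-[0,0,.0537]
    m=np.zeros((1600,2560),np.uint8)
    cv2.fillConvexPoly(m,cv2.convexHull((proj(c,P)*4+1.5).round().astype(np.int32)),255)
    return cv2.resize(m,(640,400),interpolation=cv2.INTER_AREA)/255.
D=[]
for c in (W,S):
    f=c['frame'].astype(int); r=f[...,2]-f[...,0]
    h=sil(c,[0]*5); near=cv2.dilate((h>.5).astype(np.uint8),np.ones((25,25)))>0
    blk=cv2.dilate((f.max(2)<50).astype(np.uint8),np.ones((7,7)))>0
    kn=cv2.dilate((r>60).astype(np.uint8),np.ones((5,5)))>0
    val=near&~blk&~kn
    if c is S: val[:209]=val[:209]&(h[:209]>2) # drop rows by the fingers
    g=(r<10).astype(np.uint8); g=cv2.morphologyEx(cv2.morphologyEx(g,cv2.MORPH_OPEN,np.ones((3,3))),cv2.MORPH_CLOSE,np.ones((7,7)))
    D.append((c,val,g)); print(val.sum(),(val&(g>0)).sum(),(val*h).sum())
def cost(p,sel=(0,1)): return sum(((np.abs(sil(D[i][0],p)-D[i][2])*D[i][1]).sum())*(1,3)[i] for i in sel)+.3*np.sum(np.array(p)**2)
s0=np.zeros(5);sx=np.r_[[s0],np.diag([3,3,3,4,4.])]
s=minimize(cost,s0,method='Nelder-Mead',options=dict(initial_simplex=sx,xatol=.05,fatol=.5,maxfev=600))
print('mm, 1/100rad',s.x.round(2),s.fun,cost(s0))
t=[]
for c,val,g in D:
    f=c['frame'].copy()
    cs,_=cv2.findContours((sil(c,s.x)>.5).astype(np.uint8),0,2);cv2.drawContours(f,cs,-1,(0,255,0),1)
    f[val&(cv2.morphologyEx(g,cv2.MORPH_GRADIENT,np.ones((2,2)))>0)]=(0,0,255)
    u,v=np.clip(proj(c,tcp-[0,0,.03])[0].astype(int),[110,110],[530,290]); t.append(cv2.resize(f[v-110:v+110,u-110:u+110],(400,400)))
cv2.imwrite('pics/m2.png',np.hstack(t))
E
python3 m2.py
```

```text
18868 10282 13087.06274509804
2495 907 989.6980392156863
mm, 1/100rad [ 0.42 -0.1  -6.03 -1.56 -1.03] 2855.411865865173 3203.541176470588
```

View pics/m2.png

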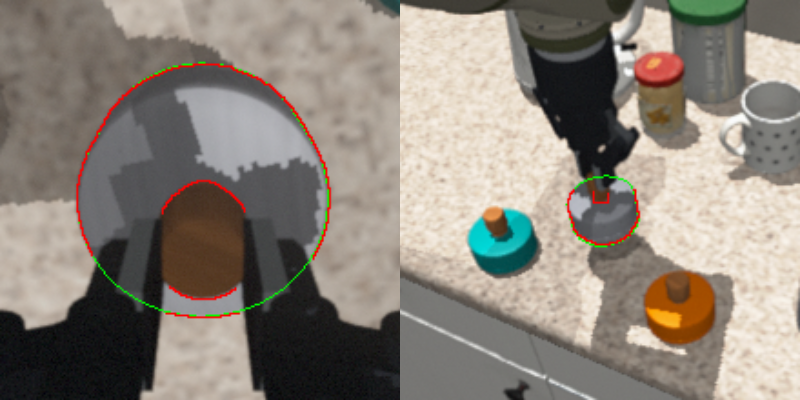

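The fit puts the cap within 1 mm of the TCP sideways and level. Its height may be a few mm lower than I assumed, so I'll descend by feel.

Call:
step_arm([
  {"twist": [0, 0, 0], "travel": [-0.07, -0.03, -0.8], "jaw": 1.5},
  {"twist": [0, 0, 0], "travel": [0, 0, -1.0], "jaw": 1.5},
  {"twist": [0, 0, 0], "travel": [0, 0, -0.7], "jaw": 1.5},
  {"twist": [0, 0, 0], "travel": [0, 0, -0.4], "jaw": 1.5},
  {"twist": [0, 0, 0], "travel": [0, 0, -0.2], "jaw": 1.5},
  {"twist": [0, 0, 0], "travel": [0, 0, 0], "jaw": 1.5},
])

```text
time_s: 7.08
ee_pos: [0.4429, -0.0751, 0.1522]
tcp_rot: [180.0, 0.0, 163.7]
wrist_force: [-0.4, 0.3, -2.2]
gripper_width: 0.231
grip_force: 59.0
```

Call:
step_arm([
  {"twist": [0, 0, 0], "travel": [0, 0, -0.2], "jaw": 1.5},
  {"twist": [0, 0, 0], "travel": [0, 0, -0.2], "jaw": 1.5},
])

```text
time_s: 7.32
ee_pos: [0.4428, -0.0751, 0.1482]
tcp_rot: [-180.0, 0.0, 163.7]
wrist_force: [0.2, 0.3, -2.1]
gripper_width: 0.227
grip_force: 59.0
```

Call:
step_arm([
  {"twist": [0, 0, 0], "travel": [0, 0, -0.2], "jaw": 1.5},
  {"twist": [0, 0, 0], "travel": [0, 0, -0.2], "jaw": 1.5},
])

```text
time_s: 7.58
ee_pos: [0.4428, -0.0751, 0.144]
tcp_rot: [180.0, -0.0, 163.7]
wrist_force: [0.9, 0.0, -3.0]
gripper_width: 0.232
grip_force: 59.0
```

Call:
step_arm([
  {"twist": [0, 0, 0], "travel": [0, 0.04, -0.2], "jaw": 1.5},
  {"twist": [0, 0, 0], "travel": [0, 0, -0.2], "jaw": 1.5},
])

```text
time_s: 7.82
ee_pos: [0.4428, -0.0747, 0.1401]
tcp_rot: [180.0, -0.0, 163.7]
wrist_force: [0.0, -0.2, -1.6]
gripper_width: 0.231
grip_force: 59.0
```

Call:
step_arm([
  {"twist": [0, 0, 0], "travel": [0, 0, -0.2], "jaw": 1.5},
  {"twist": [0, 0, 0], "travel": [0, 0, -0.1], "jaw": 1.5},
])

```text
time_s: 8.07
ee_pos: [0.4428, -0.0747, 0.1371]
tcp_rot: [-180.0, -0.0, 163.7]
wrist_force: [0.2, 0.3, -2.0]
gripper_width: 0.229
grip_force: 59.0
```

Call:
step_arm([
  {"twist": [0, 0, 0], "travel": [0, 0, -0.1], "jaw": 1.5},
  {"twist": [0, 0, 0], "travel": [0, 0, -0.1], "jaw": 1.5},
])

```text
time_s: 8.32
ee_pos: [0.4428, -0.0747, 0.1352]
tcp_rot: [-180.0, 0.0, 163.7]
wrist_force: [0.2, -0.2, -3.0]
gripper_width: 0.225
grip_force: 59.0
```

Call:
step_arm([
  {"twist": [0, 0, 0], "travel": [0, 0, -0.1], "jaw": 1.5},
  {"twist": [0, 0, 0], "travel": [0, 0, -0.1], "jaw": 1.5},
])

```text
time_s: 8.57
ee_pos: [0.4428, -0.0747, 0.1331]
tcp_rot: [180.0, 0.0, 163.7]
wrist_force: [0.3, -0.5, -2.2]
gripper_width: 0.231
grip_force: 59.0
```

Call:
step_arm([
  {"twist": [0, 0, 0], "travel": [0, 0, -0.1], "jaw": 1.5},
  {"twist": [0, 0, 0], "travel": [0, 0, -0.1], "jaw": 1.5},
])

```text
time_s: 8.82
ee_pos: [0.4429, -0.0747, 0.1315]
tcp_rot: [180.0, 0.0, 163.7]
wrist_force: [-2.9, 1.9, 6.4]
gripper_width: 0.233
grip_force: 60.1
```

Call:
step_arm([
  {"twist": [0, 0, 0], "travel": [0, 0, -0.1], "jaw": 1.5},
  {"twist": [0, 0, 0], "travel": [0, 0, -0.1], "jaw": 1.5},
])

```text
time_s: 9.07
ee_pos: [0.4437, -0.075, 0.1301]
tcp_rot: [-180.0, 0.2, 163.7]
wrist_force: [0.4, 0.8, 7.4]
gripper_width: 0.233
grip_force: 60.2
```

Call:
step_arm([
  {"twist": [0, 0, 0], "travel": [0, 0, -0.1], "jaw": 1.5},
  {"twist": [0, 0, 0], "travel": [0, 0, -0.1], "jaw": 1.5},
])

```text
time_s: 9.32
ee_pos: [0.4428, -0.0747, 0.1271]
tcp_rot: [-180.0, 0.0, 163.7]
wrist_force: [0.1, -0.3, -3.7]
gripper_width: 0.23
grip_force: 59.0
```

Contact came at the expected height and it has snapped past the lip. I'll press until it is home.

Call:
step_arm([
  {"twist": [0, 0, 0], "travel": [0, 0, -0.1], "jaw": 1.5},
  {"twist": [0, 0, 0], "travel": [0, 0, -0.1], "jaw": 1.5},
])

```text
time_s: 9.57
ee_pos: [0.4428, -0.0747, 0.1256]
tcp_rot: [-180.0, -0.0, 163.7]
wrist_force: [-4.8, 2.2, 12.4]
gripper_width: 0.228
grip_force: 60.9
```

Call:
step_arm([
  {"twist": [0, 0, 0], "travel": [0, 0, -0.1], "jaw": 1.5},
  {"twist": [0, 0, 0], "travel": [0, 0, 0], "jaw": 1.5},
])

```text
time_s: 9.82
ee_pos: [0.4431, -0.0748, 0.1256]
tcp_rot: [-180.0, 0.1, 163.8]
wrist_force: [-5.6, 2.0, 16.6]
gripper_width: 0.231
grip_force: 61.4
```

Call:
step_arm([
  {"twist": [0, 0, 0], "travel": [-0.03, 0.01, -0.1], "jaw": 1.5},
  {"twist": [0, 0, 0], "travel": [0, 0, 0], "jaw": 1.5},
  {"twist": [0, 0, 0], "travel": [0, 0, 0], "jaw": 1.5},
  {"twist": [0, 0, 0], "travel": [0, 0, 0], "jaw": 1.5},
])

```text
time_s: 10.32
ee_pos: [0.4432, -0.0749, 0.1255]
tcp_rot: [-180.0, 0.2, 163.8]
wrist_force: [-7.9, 3.1, 25.9]
gripper_width: 0.229
grip_force: 62.5
```

It has stopped firm at the home height under 26 N. I'll lift the cap off gently and watch the force.

Call:
step_arm([
  {"twist": [0, 0, 0], "travel": [0, 0, 0.15], "jaw": 1.5},
  {"twist": [0, 0, 0], "travel": [0, 0, 0.1], "jaw": 1.5},
  {"twist": [0, 0, 0], "travel": [0, 0, 0.05], "jaw": 1.5},
])

```text
time_s: 10.7
ee_pos: [0.4424, -0.0745, 0.1259]
tcp_rot: [180.0, -0.0, 163.7]
wrist_force: [0.8, -0.4, -2.3]
gripper_width: 0.229
grip_force: 59.1
```

Call:
step_arm([
  {"twist": [0, 0, 0], "travel": [0, 0, 0.05], "jaw": 1.5},
  {"twist": [0, 0, 0], "travel": [0, 0, 0.05], "jaw": 1.5},
])

```text
time_s: 10.95
ee_pos: [0.4423, -0.0745, 0.1268]
tcp_rot: [180.0, -0.0, 163.7]
wrist_force: [0.4, -0.5, -5.2]
gripper_width: 0.228
grip_force: 58.8
```

Call:
step_arm([
  {"twist": [0, 0, 0], "travel": [0, 0, 0.1], "jaw": 1.5},
  {"twist": [0, 0, 0], "travel": [0, 0, 0.1], "jaw": 1.5},
])

```text
time_s: 11.2
ee_pos: [0.4425, -0.0746, 0.1292]
tcp_rot: [180.0, -0.0, 163.7]
wrist_force: [0.3, 0.5, -3.0]
gripper_width: 0.225
grip_force: 59.2
```

Call:
step_arm([
  {"twist": [0, 0, 0], "travel": [0, 0, 0.15], "jaw": 1.5},
  {"twist": [0, 0, 0], "travel": [0, 0, 0.15], "jaw": 1.5},
])

```text
time_s: 11.45
ee_pos: [0.4427, -0.0747, 0.1325]
tcp_rot: [-180.0, 0.0, 163.7]
wrist_force: [-1.3, 0.6, -1.7]
gripper_width: 0.227
grip_force: 59.3
```

Call:
step_arm([
  {"twist": [0, 0, 0], "travel": [0, 0, 0.3], "jaw": 1.5},
  {"twist": [0, 0, 0], "travel": [0, 0, 0.5], "jaw": 1.5},
  {"twist": [0, 0, 0], "travel": [0, 0, 0.8], "jaw": 1.5},
  {"twist": [0, 0, 0], "travel": [0, 0, 1.2], "jaw": 1.5},
  {"twist": [0, 0, 0], "travel": [0, 0, 1.8], "jaw": 1.5},
  {"twist": [0, 0, 0], "travel": [0, 0, 1.8], "jaw": 1.5},
  {"twist": [0, 0, 0], "travel": [0, 0, 1.6], "jaw": 1.5},
  {"twist": [0, 0, 0], "travel": [0, 0, 1.0], "jaw": 1.5},
  {"twist": [0, 0, 0], "travel": [0, 0, 0.5], "jaw": 1.5},
  {"twist": [0, 0, 0], "travel": [0, 0, 0.1], "jaw": 1.5},
])

```text
time_s: 12.7
ee_pos: [0.4425, -0.0746, 0.2282]
tcp_rot: [180.0, -0.0, 163.7]
wrist_force: [-0.1, -0.2, -1.8]
gripper_width: 0.23
grip_force: 59.3
```

Call:
step_arm([
  {"twist": [0, 0, 0], "travel": [0, 0, 0], "jaw": 1.5},
  {"twist": [0, 0, 0], "travel": [0, 0, 0], "jaw": 1.5},
  {"twist": [0, 0, 0], "travel": [0, 0, 0], "jaw": 1.5},
  {"twist": [0, 0, 0], "travel": [0, 0, 0], "jaw": 1.5},
])

```text
time_s: 13.2
ee_pos: [0.4425, -0.0746, 0.2281]
tcp_rot: [180.0, -0.0, 163.7]
wrist_force: [0.1, -0.0, -1.8]
gripper_width: 0.229
grip_force: 59.3
```

```bash
python3 - <<'E'
from h import *
c=snap('scene','s5');w=snap('wrist','w5');t=snap('top','t5')
o=get_obs(); print(o['ee_pos'],o['tcp_rot'],o['wrist_force'],o['gripper_width'],o['grip_force'])
a=cv2.resize(c['frame'][170:310,310:450],(400,400),interpolation=2)
u,v=np.clip(proj(w,[[.442,-.075,.1]])[0].astype(int),[70,70],[570,330])
b=cv2.resize(w['frame'][v-70:v+70,u-70:u+70],(400,400),interpolation=2)
cv2.imwrite('pics/s5o.png',np.hstack([a,b]))
E
```

```text
[ 0.44249529 -0.07458768  0.22817034] [ 1.79999813e+02 -3.08366014e-03  1.63740316e+02] [-0.41298504 -0.2637019  -2.39068293] 0.2238330615091961 59.33230139315128
```

View pics/s5o.png

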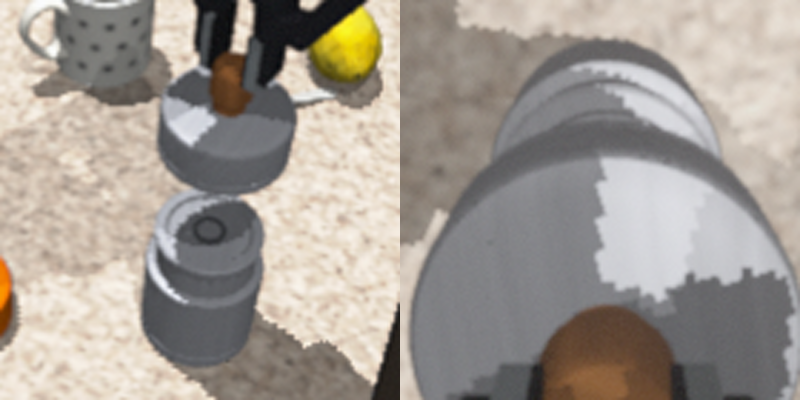

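The scene view shows the inner lid seated level in the neck at (208,232), with the caddy shut. The cap is held level and clear above it at (228,130). I'm handing in.

```bash
python3 -c "
from plant import order
print(order.hand_in())"
```

```text
the job is handed in; nothing more can be done
None
```

The job is handed in: the inner lid is snapped into the caddy's neck, and the gripper is holding the cap level about 8 cm above the caddy (no verdict came back).

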